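Turn the bathroom carousel to the orange-lidded jar and hold it there

TASK

Gently turn the carousel on the glass shelf until the jar with the orange lid stands straight at the front, on the side of the edge with the hook rail, ready to be taken. The turntable runs freely, so finish while still gripping its centre knob firmly and holding it still; do not let go. Keep all the jars standing in their wells and leave the tumbler, the soap dishes, the tube and the pump bottle where they are.

Things in the scene. Friction and masses are not known exactly. Their poses are not given: they have to be found in the camera images.
- shelf: Clear glass shelf, 280 mm deep, 800 mm wide, 8 mm thick, on four chrome pillars; fixed. Its glass top is 150 mm above the counter. Origin on the counter under its centre; z up, -x points to its front. The front is the long edge nearer the robot, with a grey plastic hook rail clipped on it from which three tongue cleaners hang; the back edge has a thin chrome gallery rail (33 mm tall). It may stand turned by up to 0.14 rad.
- carousel_base: Round white foot of the carousel, 184 mm across, fixed on the glass. Origin: centre of its underside, on the turning axis, on the glass top; axes as those of the shelf (-x to the front).
- turntable (a joint): Angle the turntable has turned since the start, rad, positive anticlockwise seen from above. It carries the five wells evenly round the axis, their centres 78 mm from it, is 236 mm across, its deck is 26 mm above the glass. It has no end stops, no detents and no spring: it runs freely either way on a ball race (about 0.01 N m of friction).
- knob: Grey round ribbed knob in the middle of the carousel, on top of its centre post: 40 mm across, 30 mm tall, rigid with the turntable, so it turns it and is the place to hold it. Origin: centre of its underside, on the turning axis, 110 mm above the glass; its z points up and its top is 30 mm above the origin. The post below it is 28 mm across. The tops of the jars' lids are 13 mm below its underside and 52 mm or more from the axis.
- jar_orange: Round screw-top jar, 51 mm across and 71 mm tall, upright in one of the turntable's five wells (each 55 mm across inside, 14 mm deep). Loose, 65 to 155 g. Origin: centre of its underside. The marked jar: the only one with an orange lid (pale body).
- front_spot (a point): Where the centre of the underside of the marked jar has to come: straight in front of the turning axis, 78 mm from it towards the front of the shelf, at deck height. Fixed to the carousel's foot, it does not turn.
- jar_white: Round screw-top jar, 51 mm across and 71 mm tall, upright in one of the turntable's five wells (each 55 mm across inside, 14 mm deep). Loose, 65 to 155 g. Origin: centre of its underside. White lid.
- jar_blue: Round screw-top jar, 51 mm across and 71 mm tall, upright in one of the turntable's five wells (each 55 mm across inside, 14 mm deep). Loose, 65 to 155 g. Origin: centre of its underside. Blue lid.
- jar_green: Round screw-top jar, 51 mm across and 71 mm tall, upright in one of the turntable's five wells (each 55 mm across inside, 14 mm deep). Loose, 65 to 155 g. Origin: centre of its underside. Green lid.
- jar_black: Round screw-top jar, 51 mm across and 71 mm tall, upright in one of the turntable's five wells (each 55 mm across inside, 14 mm deep). Loose, 65 to 155 g. Origin: centre of its underside. Black lid.
- tumbler: Steel tumbler, 72 mm across at the rim and 105 mm tall, with three toothbrushes standing in it (up to 195 mm tall); loose, stands near one end of the shelf. Origin: centre of its underside.
- dish_low: Lower of two stacked plastic soap dishes, 85 x 116 mm, 28 mm tall; loose, near the other end of the shelf from the tumbler. Origin: centre of its underside.
- dish_top: Upper soap dish, the same size, its foot sunk 6 mm into the lower dish. Origin: centre of its underside.
- tube: Closed tube, 145 mm long, 36 mm thick at the shoulder, lying along the front of the shelf at its right-hand end seen from the robot; loose. Origin on its underside, 50 mm from the shoulder.
- pump: Soap bottle with a pump head, 68 mm across and 172 mm tall, loose on the counter to the right of the shelf. Origin: centre of its underside.
Not all that is in view belongs to the job. What is shaped like the jar_orange but red is not meant.

How it is judged (in metres and radians):
At the end, for the whole second after the job is handed in: Through the last second the orange-lidded jar is within 12 mm of the front spot (9 degrees), fingers press the knob with over 2 N, the turntable is still (under 0.05 rad/s); jars upright (0.12 rad) and seated within 5 mm; tumbler, dishes, tube and pump within 25 mm of their start (horizontal distance between jar_orange and front_spot below 0.012 m and contact force between the fingers and knob above 2 N and velocity of joint turntable between -0.05 and 0.05 rad/s and z of jar_orange in the frame of carousel_base between 0.02 and 0.031 m and angle between each of jar_orange, jar_white, jar_blue, jar_green, jar_black's own z axis and vertical below 0.12 rad and z of jar_white in the frame of carousel_base between 0.02 and 0.031 m and z of jar_blue in the frame of carousel_base between 0.02 and 0.031 m and z of jar_green in the frame of carousel_base between 0.02 and 0.031 m and z of jar_black in the frame of carousel_base between 0.02 and 0.031 m and distance of each of tumbler, dish_low, dish_top, tube, pump from where it was at the start of the episode below 0.025 m); the arm keeps its last pose, push and grip.
It fails at once if the turntable is spun faster than 4 rad/s (velocity of joint turntable above 4 rad/s or velocity of joint turntable below -4 rad/s).
It fails at once if a jar is lifted out of its well or tipped over (z of any of jar_orange, jar_white, jar_blue, jar_green, jar_black in the frame of carousel_base above 0.038 m or angle between any of jar_orange, jar_white, jar_blue, jar_green, jar_black's own z axis and vertical above 0.3 rad).
It fails at once if the tumbler, a soap dish, the tube or the pump bottle is pushed more than 25 mm from its place or tipped (distance of any of tumbler, dish_low, dish_top, tube, pump from where it was at the start of the episode above 0.025 m or angle between any of tumbler, dish_low, dish_top, tube, pump's own z axis and vertical above 0.3 rad).
It also fails if it takes over 38 s, if anything falls off the work surface, if the arm or the gripper's body presses on something with over 40 N, if the wrist force passes 120 N, or if a joint passes its speed limit or range.

ROBOT

A 7-joint arm with a two-finger parallel gripper is mounted at the origin on the work surface. World frame = base frame: x ahead of the robot, y to its left, z up, the work surface at z = 0. Lengths are in mm, angles in rad, forces in N, time in s.
With the tool pointing down it reaches from about 425 to 875 mm from the base axis. Payload 8.4 kg.
Tool frame: the origin (TCP) lies at the very end of the fingers, on their centre line; the grasp point (between the pads) lies 19 mm behind it (manip.tcp_to_grasp is the z of the grasp point in the tool frame, in mm); z points along the fingers, y is the line along which they close (so a half turn about z gives the same grasp; the last joint's range is limited). The gripper opens to 87 mm and grips with 3 to 60 N. Pads are 19 mm wide; open, the fingers measure 117 mm over their backs; the gripper's body (75 mm by 190 mm) begins 51 mm behind the grasp point.
Start: joints at [-1.426, 0.333, 0.04, 1.465, -0.013, 1.343, -0.059], TCP at [156.908, 630.748, 222.546] pointing down, gripper open.
Joint ranges: [-2.58, 2.58], [-0.38, 2.09], [-1.3, 1.39], [0.25, 2.4], [-1.5, 4.64], [0.08, 2.09], [-2.65, 2.65]. Speed limits (rad/s): [2.22, 2.22, 2.79, 2.79, 3.14, 3.14, 3.14].

INTERFACE

Orientations are given as a unit quaternion [w, x, y, z].
In Python, from cell import manip, camera, camera_info, order, silhouettes gives the robot as it stands.
- The arm moves only by the tool send_rows, never from a script. Its argument "motion" is a list of rows, each an object with "translation": the shift along the tool's x, y, z in m, a list of three; "rot": the turn, a rotation vector about the tool's x, y, z in degrees, a list of three; "grip": the gripper command: -1 is fully open, 1 is shut, values between are in proportion. In form: [{"translation": [dx, dy, dz], "rot": [rx, ry, rz], "grip": grip}, ...]. A call has 1 to 20 rows; each row shifts and turns the commanded pose from where the row before left it, along the tool's axes as they then stand; what a row does not reach is not made up. A row lasts 1/12 s, in which the tool goes at most 41.7 mm and 7.16 degrees, less where a joint would pass 70% of its speed; a pose out of reach is approached as far as the arm can. A call with a gripper value outside its range is refused whole. The fingers move at their own pace and stop on an object; "force" is the grip in N (left out, the last holds). Time passes only in rows, so rows that do not move let the fingers close. It gives the time, the measured TCP pose, the force, the opening and the grip force at its end, in the units of the state.
- manip.read_state(): the state, without advancing time (a new reading comes with each control period).
- camera(name): name is "side" or "top" or "wrist"; returns (picture, depth): 400x640x3 uint8, blue, green, red; 400x640 float32, mm along the optical axis (not along the pixel's ray), 0 where there is no reading.
- camera_info(name): a dict with "camera_matrix" (3x3 intrinsics, pixels), "R" (3x3) and "t" (3): a world point X has camera coordinates R X + t. Camera axes: x right, y down, z forward; pixel columns grow to the right and rows downward; lengths in mm; the calibration is good to about 2 mm. A picture is of the moment at which its call begins: read the wrist's pose just before it. camera_info takes no time and is no camera call; for the wrist camera it gives the pose at the moment of the call.
- order.close_job(): hands the job in; it is judged then, once.
Trained networks look in the newest picture that a camera, given by its name, has taken for a name from the list of things; names that differ only in an ending like _2 or _b are one class to them, and where a whole thing is asked for, a point or a joint stands for the part that bears it (a point fixed in the world has none). Each returns a list of dicts, best first, with "p" (0 to 1); they miss things now and then, are a little off and sometimes report something else, mostly with a low value. They report only what shows in the picture. A call takes as long as a camera call. They do not tell look-alikes from the thing itself.
- silhouettes(camera, query): "pixels" (400x640 bool, what is visible of it) and "xy" ([column, row] in pixels, amid what is visible of it).
The state is a dict: "time": time; "qpos": joint angles; "joint_vel": joint speeds; "tau": joint torques, N m; "eef_pos": TCP position; "tcp_rot": TCP orientation; "wrist_force": force on the tool from outside, world axes, zero at the start; "wrist_torque": the same for the moment, N m; "grip_width": finger opening in mm; "finger_force": force on a finger pad.
Only numpy, scipy, OpenCV 4.12 (cv2) and the standard library are available. Lean on these libraries where they do the work, as an engineer would, in place of code of your own. Each camera call takes 0.05 s, during which the arm holds its last target. There are 200 camera calls.

## Working session

There is one attempt and no reset: what is moved stays moved. The work goes in short steps, Python scripts to look and compute and a tool call to move; the robot and the scene stay as the last step left them, time stands still between calls to the robot, and variables do not carry over. Pictures are saved under pics/ and viewed, at most 10 in all, crops included, and the job is handed in when it is done.

Besides the shell and the picture viewer there is one more tool, called after "Request:" as name([rows], argument=value, ...), one row to a line, values as JSON. send_rows: Moves the arm, as the interface text tells. Its arguments: {"type":"object","properties":{"motion":{"type":"array","items":{"type":"object","properties":{"translation":{"type":"array","items":{"type":"number"}},"rot":{"type":"array","items":{"type":"number"}},"grip":{"type":"number"}}}},"force":{"type":"number"}},"required":["motion"]}

```bash
mkdir -p pics; cat > h.py <<'E'
import numpy as np, cv2
from cell import manip, camera, camera_info, order, silhouettes
def pix2w(ci,u,v,d):
    K=np.array(ci["camera_matrix"]);R=np.array(ci["R"]);t=np.array(ci["t"])
    u=np.atleast_1d(u);v=np.atleast_1d(v);d=np.atleast_1d(d)
    c=np.stack([(u-K[0,2])/K[0,0]*d,(v-K[1,2])/K[1,1]*d,d],-1)
    return (c-t)@R
def mask_pts(ci,m,dep):
    v,u=np.nonzero(m&(dep>0)); return pix2w(ci,u,v,dep[v,u])
E
python3 - <<'E'
from h import *
s=manip.read_state();print(s)
for n in ["top","side"]:
    im,d=camera(n);cv2.imwrite(f"pics/{n}0.png",im);ci=camera_info(n)
    np.savez(f"{n}0.npz",im=im,d=d)
    print(n,np.array(ci["t"]).round(),(-np.array(ci["R"]).T@ci["t"]).round())
    for q in ["knob","jar_orange","shelf","turntable","carousel_base"]:
        for r in silhouettes(n,q)[:3]:
            P=mask_pts(ci,r["pixels"],d)
            if len(P): print(q,round(r["p"],2),np.round(r["xy"]),len(P),np.median(P,0).round(),np.percentile(P,2,0).round(),np.percentile(P,98,0).round())
E
```

```text
{'time': 0.0, 'qpos': array([-1.42617238,  0.3338959 ,  0.03986665,  1.46629253, -0.01343095,
        1.34328809, -0.05851137]), 'joint_vel': array([-0.00014076, -0.00025614, -0.00029448,  0.00054017, -0.00052331,
        0.00083894, -0.00011934]), 'tau': array([ 8.83923190e-05, -6.56349635e+01,  1.33525942e+00, -4.03806174e+01,
       -5.96867013e-02,  4.50697343e-02,  1.37708339e-04]), 'eef_pos': array([156.81889641, 630.30792629, 221.65845585]), 'tcp_rot': array([-6.00782943e-05,  1.21624620e-01,  9.92575840e-01, -8.06776000e-04]), 'wrist_force': array([ 0.84163335, -0.21816455, -0.33943639]), 'wrist_torque': array([-0.02602034,  0.03090991, -0.00196909]), 'finger_force': 0.0, 'grip_width': 87.03387036459544}
top [-138.  554. 1329.] [ 347. -154. 1395.]
knob 0.6 [265. 195.] 248 [547.   7. 289.] [529. -10. 177.] [568.  28. 294.]
knob 0.17 [263. 226.] 366 [471.  25. 246.] [448.   3. 199.] [494.  48. 251.]
jar_orange 0.71 [291. 176.] 428 [593. -53. 245.] [573. -75. 176.] [633. -28. 250.]
jar_orange 0.5 [351. 145.] 271 [ 735. -200.   70.] [ 716. -224.   25.] [ 761. -177.   76.]
jar_ora
[... 351 characters left out ...]
] [-100. -886. 1002.]
knob 0.47 [284. 145.] 192 [543.  -2. 285.] [530. -11. 264.] [564.  21. 294.]
knob 0.33 [310. 203.] 10434 [ 497. -128.  151.] [ 406. -383.   24.] [680. 386. 156.]
jar_orange 0.59 [309. 165.] 398 [590. -64. 236.] [574. -78. 193.] [619. -31. 250.]
jar_orange 0.21 [310. 200.] 10712 [ 497. -127.  151.] [ 405. -384.   26.] [680. 386. 158.]
shelf 0.6 [311. 203.] 11365 [ 500. -124.  151.] [ 405. -384.    4.] [685. 392. 183.]
turntable 0.62 [278. 180.] 1883 [534. -14. 180.] [ 436. -107.  170.] [643.  93. 292.]
turntable 0.53 [271. 152.] 366 [540.  70. 237.] [505.  22. 182.] [587. 109. 252.]
carousel_base 0.28 [278. 182.] 1866 [534. -15. 180.] [ 436. -106.  172.] [639.  87. 292.]
```

```bash
python3 - <<'E'
import cv2
a=cv2.imread("pics/top0.png");b=cv2.imread("pics/side0.png")
cv2.imwrite("pics/top_c.png",cv2.resize(a[110:330,60:460],None,fx=2,fy=2,interpolation=cv2.INTER_CUBIC))
cv2.imwrite("pics/near.png",cv2.resize(a[150:260,210:340],None,fx=5,fy=5,interpolation=cv2.INTER_CUBIC))
E
```

```text
(no output)
```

View pics/top0.png

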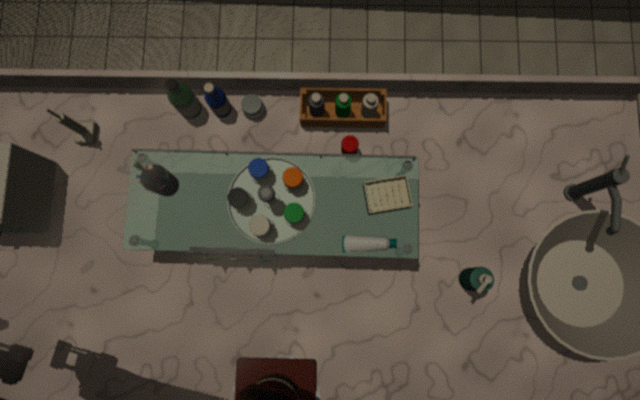

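View pics/near.png

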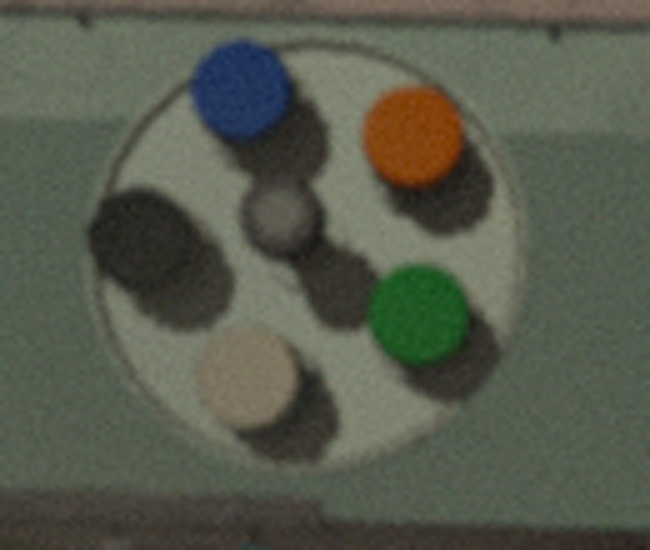

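View pics/side0.png

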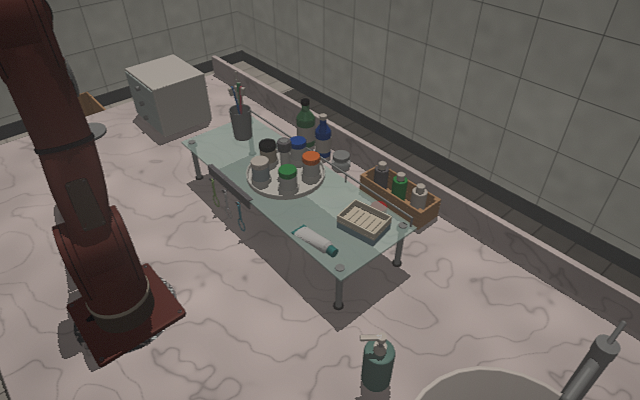

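Candidates for the marked jar in the top view: the orange lid at (292,177) on the carousel, and a red look-alike at (350,145) on the counter behind the shelf (height 70). In the crop the carousel one is clearly orange and the knob is at (266,193), so the orange lid on the carousel is the jar I want. Next I'll measure the axis, the phase and the shelf's yaw.

```bash
cat > meas.py <<'E'
from h import *
from scipy.optimize import least_squares
def shelf_yaw(ci,r,d):
    P=mask_pts(ci,r["pixels"],d);P=P[abs(P[:,2]-150)<8][:,:2]
    return cv2.minAreaRect(P.astype(np.float32))
def lids(n,im,d,ci):
    v,u=np.mgrid[0:400,0:640]
    P=pix2w(ci,u.ravel(),v.ravel(),d.ravel()).reshape(400,640,3)
    near=np.hypot(P[...,0]-545,P[...,1]-8)<125
    m=near&(abs(P[...,2]-247)<6)
    k,l,st,_=cv2.connectedComponentsWithStats(m.astype(np.uint8))
    out=[]
    for i in range(1,k):
        if st[i,4]<60: continue
        q=P[l==i]; (cx,cy),r=cv2.minEnclosingCircle(q[:,:2].astype(np.float32))
        out.append((q[:,:2].mean(0).round(1),(round(cx,1),round(cy,1)),round(r,1),st[i,4],np.median(im[l==i],0),q[:,2].mean().round(1)))
    kn=P[near&(abs(P[...,2]-290)<7)]
    return out,kn
if __name__=="__main__":
  for n in ["top","side"]:
    f=np.load(n+"0.npz");im,d=f["im"],f["d"];ci=camera_info(n)
    o,kn=lids(n,im,d,ci)
    for x in o: print(x)
    print("knob",kn.mean(0),len(kn))
    if len(o)==5:
        C=np.array([x[0] for x in o]);a=np.arctan2(*(C-C.mean(0)).T[::-1]);C=C[np.argsort(a)]
        f=lambda p:(C-p[:2]-78*np.stack([np.cos(p[2]+np.arange(5)*.4*np.pi),np.sin(p[2]+np.arange(5)*.4*np.pi)],-1)).ravel()
        s=least_squares(f,[*C.mean(0),a.min()]);print(s.x,np.abs(s.fun).max())
    im,d=camera(n)
    for r in silhouettes(n,"shelf")[:1]: print("shelf",shelf_yaw(ci,r,d))
    for q in ["tumbler","turntable"]:
      for r in silhouettes(n,q)[:1]:
        P=mask_pts(ci,r["pixels"],d);print(q,r["p"],np.percentile(P,[2,98],0).round())
        if q=="turntable":
            P=P[abs(P[:,2]-176)<5];print(cv2.minEnclosingCircle(P[:,:2].astype(np.float32)))
E
python3 meas.py
```

```text
(array([619.9,  37.5]), (621.0, 38.1), 26.4, np.int32(308), array([90., 53., 34.]), np.float64(246.6))
(array([597.4, -50.9]), (598.0, -50.8), 26.1, np.int32(317), array([ 15.,  66., 130.]), np.float64(246.4))
(array([542.5,  86.4]), (543.0, 86.8), 26.1, np.int32(321), array([36., 42., 42.]), np.float64(246.4))
(array([506.5, -57.4]), (506.0, -56.6), 25.9, np.int32(321), array([36., 86., 31.]), np.float64(246.4))
(array([472.5,  27.7]), (472.9, 28.3), 26.3, np.int32(328), array([ 95., 114., 122.]), np.float64(246.5))
knob [547.59241211   8.30686584 289.53422263] 212
[547.76         8.66        -2.13179536] 0.37577607110270606
shelf ((543.2015380859375, 12.228057861328125), (801.7412719726562, 281.2852783203125), 89.71402740478516)
tumbler 0.8 [[555. 266. 151.]
 [623. 333. 338.]]
turntable 0.59 [[ 440. -100.  171.]
 [ 656.  113.  290.]]
((548.75, 8.7991943359375), 118.09713745117188)
(array([621.3,  32.5]), (619.4, 37.4), 29.1, np.int32(145), array([118.,  68.,  47.]), np.float64(247.7))
(array([543.1,  82.8]), (545.9, 85.8), 27.7, np.int32(158), array([42., 42., 43.]), np.float64(247.6))
(array([597.2, -55.1]), (599.1, -53.5), 27.1, np.int32(180), array([ 53. ,  90. , 165.5]), np.float64(247.2))
(array([472.4,  24.1]), (475.7, 25.6), 28.5, np.int32(182), array([137., 146., 155.]), np.float64(247.6))
(array([506.2, -60.5]), (509.1, -57.0), 27.9, np.int32(195), array([ 66., 111.,  58.]), np.float64(247.6))
knob [547.39288366   4.69755453 290.05062653] 118
[548.04         4.76000001  -2.14065855] 0.6561157822199526
shelf ((547.5533447265625, 13.7054443359375), (806.6708374023438, 289.8283996582031), 89.38502502441406)
tumbler 0.59 [[557. 264. 155.]
 [624. 335. 338.]]
turntable 0.61 [[ 436. -107.  171.]
 [ 638.   96.  292.]]
((550.36572265625, 7.7407636642456055), 119.66246032714844)
```

Request:
send_rows([
  {"translation": [0, 0, -0.03], "rot": [0, 0, 0], "grip": -1},
  {"translation": [0, 0, -0.03], "rot": [0, 0, 0], "grip": -1},
  {"translation": [0, 0, -0.03], "rot": [0, 0, 0], "grip": -1},
  {"translation": [0, 0, -0.03], "rot": [0, 0, 0], "grip": -1},
  {"translation": [0, 0, -0.03], "rot": [0, 0, 0], "grip": -1},
  {"translation": [-0.02, -0.02, 0], "rot": [0, 0, 0], "grip": -1},
  {"translation": [-0.02, -0.02, 0], "rot": [0, 0, 0], "grip": -1},
  {"translation": [-0.02, -0.02, 0], "rot": [0, 0, 0], "grip": -1},
  {"translation": [-0.02, -0.02, 0], "rot": [0, 0, 0], "grip": -1},
  {"translation": [-0.02, -0.02, 0], "rot": [0, 0, 0], "grip": -1},
  {"translation": [-0.02, -0.02, 0], "rot": [0, 0, 0], "grip": -1},
  {"translation": [-0.02, -0.02, 0], "rot": [0, 0, 0], "grip": -1},
  {"translation": [-0.02, -0.02, 0], "rot": [0, 0, 0], "grip": -1},
  {"translation": [-0.02, -0.02, 0], "rot": [0, 0, 0], "grip": -1},
  {"translation": [-0.02, -0.02, 0], "rot": [0, 0, 0], "grip": -1},
])

```text
time: 2.25
eef_pos: [303.3, 387.0, 372.7]
tcp_rot: [-0.0, 0.122, 0.993, 0.0]
wrist_force: [-0.2, 0.7, 0.1]
grip_width: 86.7
finger_force: 0.0
```

```bash
python3 - <<'E'
from h import *
s=manip.read_state()
for k in ["time","qpos","eef_pos","tcp_rot"]: print(k,np.round(s[k],4))
E
```

```text
time 2.25
qpos [-1.1983 -0.038   0.1953  1.5863  0.0072  1.5921  0.3239]
eef_pos [303.2612 387.0212 372.7464]
tcp_rot [-0.000e+00  1.217e-01  9.926e-01  2.000e-04]
```

Request:
send_rows([
  {"translation": [-0.0205, -0.0193, 0], "rot": [0, 0, 0], "grip": -1},
  {"translation": [-0.0205, -0.0193, 0], "rot": [0, 0, 0], "grip": -1},
  {"translation": [-0.0205, -0.0193, 0], "rot": [0, 0, 0], "grip": -1},
  {"translation": [-0.0205, -0.0193, 0], "rot": [0, 0, 0], "grip": -1},
  {"translation": [-0.0205, -0.0193, 0], "rot": [0, 0, 0], "grip": -1},
  {"translation": [-0.0205, -0.0193, 0], "rot": [0, 0, 0], "grip": -1},
  {"translation": [-0.0205, -0.0193, 0], "rot": [0, 0, 0], "grip": -1},
  {"translation": [-0.0205, -0.0193, 0], "rot": [0, 0, 0], "grip": -1},
  {"translation": [-0.0205, -0.0193, 0], "rot": [0, 0, 0], "grip": -1},
  {"translation": [-0.0205, -0.0193, 0], "rot": [0, 0, 0], "grip": -1},
  {"translation": [-0.0205, -0.0193, 0], "rot": [0, 0, 0], "grip": -1},
  {"translation": [-0.0205, -0.0193, 0], "rot": [0, 0, 0], "grip": -1},
  {"translation": [-0.0205, -0.0193, 0], "rot": [0, 0, 0], "grip": -1},
  {"translation": [-0.0205, -0.0193, 0], "rot": [0, 0, 0], "grip": -1},
  {"translation": [-0.0205, -0.0193, 0], "rot": [0, 0, 0], "grip": -1},
  {"translation": [-0.0205, -0.0193, 0], "rot": [0, 0, 0], "grip": -1},
  {"translation": [0, 0, 0], "rot": [0, 0, 0], "grip": -1},
  {"translation": [0, 0, 0], "rot": [0, 0, 0], "grip": -1},
])

```text
time: 3.75
eef_pos: [546.8, 7.9, 372.5]
tcp_rot: [0.0, 0.123, 0.992, -0.0]
wrist_force: [-1.0, -0.0, -0.3]
grip_width: 87.3
finger_force: 0.0
```

```bash
python3 - <<'E'
from h import *
s=manip.read_state()
for k in ["time","qpos","eef_pos","tcp_rot"]: print(k,np.round(s[k],4))
ci=camera_info("wrist");im,d=camera("wrist");cv2.imwrite("pics/w1.png",im)
v,u=np.mgrid[0:400,0:640]
P=pix2w(ci,u.ravel(),v.ravel(),d.ravel())[d.ravel()>0]
k=P[(abs(P[:,2]-290)<4)&(np.hypot(P[:,0]-547,P[:,1]-8)<35)]
print(len(k),k.mean(0) if len(k) else 0, cv2.minEnclosingCircle(k[:,:2].astype(np.float32)) if len(k) else 0)
E
```

```text
time 3.75
qpos [-0.7718  0.0811  0.7367  1.4895 -0.0537  1.5919  1.2857]
eef_pos [546.7786   7.8614 372.5033]
tcp_rot [ 0.000e+00  1.233e-01  9.924e-01 -4.000e-04]
1436 [547.72810585   9.54274391 290.25276562] ((548.8921508789062, 9.316818237304688), 20.81449317932129)
```

View pics/w1.png

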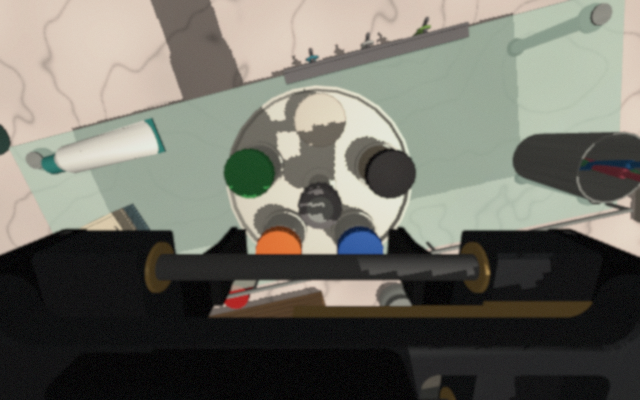

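The wrist view shows the knob at (318,203) between the fingers, with the orange lid at (278,243) and the red look-alike at (237,298), off the carousel. I'll descend and grip.

Request:
send_rows([
  {"translation": [-0.0005, 0.001, 0.0145], "rot": [0, 0, 0], "grip": -1},
  {"translation": [0, 0, 0.0145], "rot": [0, 0, 0], "grip": -1},
  {"translation": [0, 0, 0.0145], "rot": [0, 0, 0], "grip": -1},
  {"translation": [0, 0, 0.0145], "rot": [0, 0, 0], "grip": -1},
  {"translation": [0, 0, 0.0145], "rot": [0, 0, 0], "grip": -1},
  {"translation": [0, 0, 0.0145], "rot": [0, 0, 0], "grip": -1},
  {"translation": [0, 0, 0.0145], "rot": [0, 0, 0], "grip": -1},
  {"translation": [0, 0, 0.0145], "rot": [0, 0, 0], "grip": -1},
  {"translation": [0, 0, 0], "rot": [0, 0, 0], "grip": -1},
  {"translation": [0, 0, 0], "rot": [0, 0, 0], "grip": 1},
  {"translation": [0, 0, 0], "rot": [0, 0, 0], "grip": 1},
  {"translation": [0, 0, 0], "rot": [0, 0, 0], "grip": 1},
  {"translation": [0, 0, 0], "rot": [0, 0, 0], "grip": 1},
  {"translation": [0, 0, 0], "rot": [0, 0, 0], "grip": 1},
  {"translation": [0, 0, 0], "rot": [0, 0, 0], "grip": 1},
  {"translation": [0, 0, 0], "rot": [0, 0, 0], "grip": 1},
  {"translation": [0, 0, 0], "rot": [0, 0, 0], "grip": 1},
  {"translation": [0, 0, 0], "rot": [0, 0, 0], "grip": 1},
], force=25)

```text
time: 5.3
eef_pos: [547.2, 10.3, 256.6]
tcp_rot: [0.0, 0.122, 0.993, -0.0]
wrist_force: [-0.8, -0.3, 0.1]
grip_width: 39.4
finger_force: 25.0
```

Request:
send_rows([
  {"translation": [0, 0, 0], "rot": [0, 0, 1], "grip": 1},
  {"translation": [0, 0, 0], "rot": [0, 0, 2], "grip": 1},
  {"translation": [0, 0, 0], "rot": [0, 0, 3], "grip": 1},
  {"translation": [0, 0, 0], "rot": [0, 0, 4], "grip": 1},
  {"translation": [0, 0, 0], "rot": [0, 0, 5], "grip": 1},
  {"translation": [0, 0, 0], "rot": [0, 0, 5], "grip": 1},
  {"translation": [0, 0, 0], "rot": [0, 0, 5], "grip": 1},
  {"translation": [0, 0, 0], "rot": [0, 0, 5], "grip": 1},
  {"translation": [0, 0, 0], "rot": [0, 0, 5], "grip": 1},
  {"translation": [0, 0, 0], "rot": [0, 0, 5], "grip": 1},
  {"translation": [0, 0, 0], "rot": [0, 0, 5], "grip": 1},
  {"translation": [0, 0, 0], "rot": [0, 0, 5], "grip": 1},
  {"translation": [0, 0, 0], "rot": [0, 0, 5], "grip": 1},
  {"translation": [0, 0, 0], "rot": [0, 0, 5], "grip": 1},
  {"translation": [0, 0, 0], "rot": [0, 0, 4], "grip": 1},
  {"translation": [0, 0, 0], "rot": [0, 0, 3], "grip": 1},
  {"translation": [0, 0, 0], "rot": [0, 0, 2], "grip": 1},
  {"translation": [0, 0, 0], "rot": [0, 0, 1], "grip": 1},
  {"translation": [0, 0, 0], "rot": [0, 0, 0], "grip": 1},
])

```text
time: 6.88
eef_pos: [550.2, 12.9, 256.7]
tcp_rot: [0.002, 0.669, 0.743, 0.003]
wrist_force: [18.8, 6.5, -11.3]
grip_width: 39.4
finger_force: 25.1
```

```bash
cat > chk.py <<'E'
from h import *
s=manip.read_state()
for k in ["time","qpos","eef_pos","tcp_rot","wrist_force","wrist_torque","finger_force"]: print(k,np.round(s[k],4))
w,x,y,z=s["tcp_rot"];print("tool y az",np.degrees(np.arctan2(1-2*(x*x+z*z),2*(x*y-w*z))))
v,u=np.mgrid[0:400,0:640]
for n in ["top","side","wrist"]:
    ci=camera_info(n);im,d=camera(n);cv2.imwrite(f"pics/{n}_{s['time']:.1f}.png",im)
    P=pix2w(ci,u.ravel(),v.ravel(),d.ravel()).reshape(400,640,3)
    h=cv2.cvtColor(im,cv2.COLOR_BGR2HSV)
    near=(np.hypot(P[...,0]-548,P[...,1]-8.5)<110)&(abs(P[...,2]-247)<5)&(d>0)
    for nm,lo,hi,off in [("orange",5,18,0),("green",45,75,0),("blue",100,125,0)]:
        m=near&(h[...,0]>=lo)&(h[...,0]<=hi)&(h[...,1]>140)
        q=P[m]
        if len(q)>40:
            (cx,cy),r=cv2.minEnclosingCircle(q[:,:2].astype(np.float32))
            c=q[:,:2].mean(0)
            print(n,nm,len(q),c.round(1),"circ",np.round([cx,cy,r],1),"az mean",np.degrees(np.arctan2(c[1]-8.5,c[0]-548)).round(1),"az circ",np.degrees(np.arctan2(cy-8.5,cx-548)).round(1))
E
python3 chk.py
```

```text
time 6.8833
qpos [-0.8528  0.1209  0.8268  1.6979 -0.0922  1.3557  0.0951]
eef_pos [550.1762  12.8523 256.6835]
tcp_rot [0.002  0.6688 0.7434 0.0028]
wrist_force [ 18.8303   6.4505 -11.3179]
wrist_torque [ 1.2811 -3.5334  0.0525]
finger_force 25.0545
tool y az 6.045228329246007
top orange 299 [509.3 -59. ] circ [509.8 -58.9  25.3] az mean -119.8 az circ -119.5
top blue 261 [598.9 -51.3] circ [599.  -50.2  24.3] az mean -49.6 az circ -49.0
side orange 138 [507.4 -62. ] circ [509.7 -60.7  25.4] az mean -120.0 az circ -119.0
side blue 108 [600.2 -52.8] circ [601.7 -49.7  25.3] az mean -49.6 az circ -47.3
wrist orange 58 [529.4 -37. ] circ [560.8   4.4  57.3] az mean -112.2 az circ -17.6
wrist green 4245 [473.9  30.4] circ [473.7  27.1  25.4] az mean 163.5 az circ 166.0
wrist blue 52 [580.7 -32.2] circ [587.4  -3.1  35.2] az mean -51.2 az circ -16.4
```

Request:
send_rows([
  {"translation": [0.0008, 0.0014, 0], "rot": [0, 0, 0], "grip": 1},
  {"translation": [0.0008, 0.0014, 0], "rot": [0, 0, 0], "grip": 1},
  {"translation": [0.0007, 0.0014, 0], "rot": [0, 0, 0], "grip": 1},
  {"translation": [0, 0, 0], "rot": [0, 0, 1], "grip": 1},
  {"translation": [0, 0, 0], "rot": [0, 0, 2], "grip": 1},
  {"translation": [0, 0, 0], "rot": [0, 0, 3], "grip": 1},
  {"translation": [0, 0, 0], "rot": [0, 0, 4], "grip": 1},
  {"translation": [0, 0, 0], "rot": [0, 0, 5], "grip": 1},
  {"translation": [0, 0, 0], "rot": [0, 0, 5], "grip": 1},
  {"translation": [0, 0, 0], "rot": [0, 0, 5], "grip": 1},
  {"translation": [0, 0, 0], "rot": [0, 0, 5], "grip": 1},
  {"translation": [0, 0, 0], "rot": [0, 0, 5], "grip": 1},
  {"translation": [0, 0, 0], "rot": [0, 0, 5], "grip": 1},
  {"translation": [0, 0, 0], "rot": [0, 0, 5], "grip": 1},
  {"translation": [0, 0, 0], "rot": [0, 0, 5], "grip": 1},
  {"translation": [0, 0, 0], "rot": [0, 0, 4], "grip": 1},
  {"translation": [0, 0, 0], "rot": [0, 0, 3], "grip": 1},
  {"translation": [0, 0, 0], "rot": [0, 0, 2], "grip": 1},
  {"translation": [0, 0, 0], "rot": [0, 0, 1], "grip": 1},
  {"translation": [0, 0, 0], "rot": [0, 0, 0], "grip": 1},
])

```text
time: 8.7
eef_pos: [553.4, 11.5, 256.7]
tcp_rot: [0.002, 0.952, 0.308, 0.002]
wrist_force: [15.0, -4.5, -9.9]
grip_width: 39.4
finger_force: 25.0
```

```bash
python3 chk.py; ls pics
```

```text
time 8.7
qpos [-0.9409  0.1452  0.9393  1.6925 -0.1174  1.3589 -0.9279]
eef_pos [553.399   11.4789 256.7008]
tcp_rot [0.0019 0.9515 0.3076 0.0022]
wrist_force [15.0292 -4.5225 -9.9048]
wrist_torque [-0.8038 -2.9681  0.0335]
finger_force 25.032
tool y az -54.17663010746478
top orange 309 [470.2   8.6] circ [470.6   8.8  25.3] az mean 179.9 az circ 179.8
top blue 231 [525.1 -66.6] circ [524.1 -65.9  23.8] az mean -107.0 az circ -107.8
side orange 107 [466.7   6.5] circ [469.1   8.5  27.5] az mean -178.6 az circ 180.0
wrist orange 50 [497.2   3.3] circ [551.7 -22.5  64.5] az mean -174.2 az circ -83.2
wrist green 4262 [529.7  85.1] circ [552.6  41.   75. ] az mean 103.5 az circ 81.9
wrist blue 41 [527.4 -38.9] circ [527.  -38.1   3.6] az mean -113.5 az circ -114.2
near.png
side0.png
side_6.9.png
side_8.7.png
top0.png
top_6.9.png
top_8.7.png
top_c.png
w1.png
wrist_6.9.png
wrist_8.7.png
```

```bash
python3 - <<'E'
import cv2
a=cv2.imread("pics/top_8.7.png")[120:280,110:440];b=cv2.imread("pics/side_8.7.png")[60:260,170:440]
b=cv2.resize(b,(396,293));a=cv2.resize(a,(604,293))
cv2.imwrite("pics/fin.png",cv2.resize(cv2.hconcat([a,b]),None,fx=.8,fy=.8))
E
```

```text
(no output)
```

View pics/fin.png

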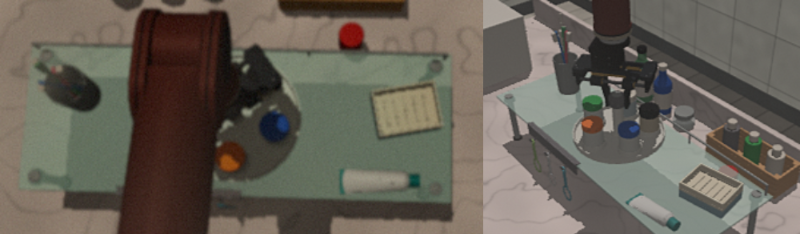

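The orange lid now stands at the front, on the rail side ((231,155) left, (592,124) right), with the knob gripped and the tumbler, soap dishes and tube in place. I'll let it settle for a few rows and then hand in.

Request:
send_rows([
  {"translation": [0, 0, 0], "rot": [0, 0, 0], "grip": 1},
  {"translation": [0, 0, 0], "rot": [0, 0, 0], "grip": 1},
  {"translation": [0, 0, 0], "rot": [0, 0, 0], "grip": 1},
  {"translation": [0, 0, 0], "rot": [0, 0, 0], "grip": 1},
  {"translation": [0, 0, 0], "rot": [0, 0, 0], "grip": 1},
  {"translation": [0, 0, 0], "rot": [0, 0, 0], "grip": 1},
])

```text
time: 9.35
eef_pos: [553.4, 11.5, 256.7]
tcp_rot: [0.002, 0.951, 0.308, 0.002]
wrist_force: [15.4, -4.2, -9.0]
grip_width: 39.5
finger_force: 25.0
```

```bash
python3 -c "
from cell import order
print(order.close_job())"
```

```text
the job is handed in; nothing more can be done
None
```

I turned the carousel about 130° clockwise, so the orange-lidded jar measures within about 1° of straight in front, and handed the job in at about 9.4 s with the knob still gripped at 25 N; the hand-in returned no verdict.

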